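# Rack the refilled square jars and screw their lids tight

### The job

The three square amber jars have just been refilled and their screw lids are only loosely on, which lets the herbs draw damp. Stand each square jar fully down in the bay of the wooden rack that has its lid's colour, and screw all three lids tight, clockwise until they stop; the bay keeps a jar from turning along with its lid. Keep the jars upright and leave the round jars standing where they are.

Things in the scene. Friction and masses are not known exactly. Their poses are not given: they have to be found in the camera images.
- jar_red: Square amber jar with a round red screw lid, about 0.2 kg. Body 50 x 50 mm, 64 mm tall, flat shoulder; lid 43 mm in diameter (44.5 at its foot) from 70 to 92 mm height. Origin: centre of the underside; x and y point to the middles of two sides, z up. Can be carried by its lid, the fingertips staying above the shoulder.
- lid_red (a joint): Angle of the red lid on its jar: 0 = tight, at its stop; 0.35 to 0.8 rad at the start. Tightens clockwise seen from above, against about 0.1 N m of friction; stays where left, does not rise. Tight when the white bar on the lid points to the white dot on the shoulder. On the table the jar turns along; in a bay it turns 0.3 rad at most.
- bay_red: Red bay (floor and rim plates red) of the fixed wooden rack. Origin: centre of the pocket's bottom, 10 mm above the table; a jar stands 2 mm higher. x along the row (bays 98 mm apart). Pocket 32 mm deep with tapering walls: 80 (x) by 76 mm (y) at its mouth, 62 by 58 at its floor; rack top 306 x 104 mm, 42 above the table. A jar fits square to the rack, any of four ways round.
- jar_green: Square amber jar with a round green screw lid, about 0.2 kg. Body 50 x 50 mm, 64 mm tall, flat shoulder; lid 43 mm in diameter (44.5 at its foot) from 70 to 92 mm height. Origin: centre of the underside; x and y point to the middles of two sides, z up. Can be carried by its lid, the fingertips staying above the shoulder.
- lid_green (a joint): Angle of the green lid on its jar: 0 = tight, at its stop; 0.35 to 0.8 rad at the start. Tightens clockwise seen from above, against about 0.1 N m of friction; stays where left, does not rise. Tight when the white bar on the lid points to the white dot on the shoulder. On the table the jar turns along; in a bay it turns 0.3 rad at most.
- bay_green: Green bay (floor and rim plates green) of the fixed wooden rack. Origin: centre of the pocket's bottom, 10 mm above the table; a jar stands 2 mm higher. x along the row (bays 98 mm apart). Pocket 32 mm deep with tapering walls: 80 (x) by 76 mm (y) at its mouth, 62 by 58 at its floor; rack top 306 x 104 mm, 42 above the table. A jar fits square to the rack, any of four ways round.
- jar_blue: Square amber jar with a round blue screw lid, about 0.2 kg. Body 50 x 50 mm, 64 mm tall, flat shoulder; lid 43 mm in diameter (44.5 at its foot) from 70 to 92 mm height. Origin: centre of the underside; x and y point to the middles of two sides, z up. Can be carried by its lid, the fingertips staying above the shoulder.
- lid_blue (a joint): Angle of the blue lid on its jar: 0 = tight, at its stop; 0.35 to 0.8 rad at the start. Tightens clockwise seen from above, against about 0.1 N m of friction; stays where left, does not rise. Tight when the white bar on the lid points to the white dot on the shoulder. On the table the jar turns along; in a bay it turns 0.3 rad at most.
- bay_blue: Blue bay (floor and rim plates blue) of the fixed wooden rack. Origin: centre of the pocket's bottom, 10 mm above the table; a jar stands 2 mm higher. x along the row (bays 98 mm apart). Pocket 32 mm deep with tapering walls: 80 (x) by 76 mm (y) at its mouth, 62 by 58 at its floor; rack top 306 x 104 mm, 42 above the table. A jar fits square to the rack, any of four ways round.
- spice_jar_green: Round spice jar with a green lid, 46 mm in diameter, 106 mm tall; not part of the job, to be left standing where it is. Origin: centre of the underside.
- spice_jar_brown: Round spice jar with a dark brown lid, 44 mm in diameter, 105 mm tall; to be left standing where it is. Origin: centre of the underside.
- porcelain_jar: Round blue and white porcelain herb jar, 59 mm in diameter, 76 mm tall; to be left standing where it is. Origin: centre of the underside.

How it is judged:
By the outcome, as a careful person would: the job done as asked, in the order asked, and still so for the second after the job is handed in, with the robot touching nothing.
It also fails if it takes over 93 s, if anything falls off the work surface, if the arm or the gripper's body presses on something with over 40 N, if the wrist force passes 120 N, or if a joint passes its speed limit or range.

### The arm

A 6-joint arm with a two-finger parallel gripper is mounted at the origin on a cart in front of the work surface, level with it; the furniture and walls round the work are solid. World frame = base frame: x ahead of the robot, y to its left, z up, the work surface at z = 0. Lengths are in m, angles in degrees, forces in N, time in s.
With the tool pointing down it reaches from about 0.3 to 0.825 m from the base axis. Payload 5.4 kg.
Tool frame: the origin (TCP) lies midway between the tips of the shut fingers; the grasp point (between the pads) lies env.pinch_z behind it (env.pinch_z is the distance from the TCP to the grasp point, in m); z points along the fingers, y is the line along which they close (so a half turn about z gives the same grasp; the last joint's range is limited). The gripper opens to 92 mm and grips with 3 to 60 N. Pads are 20 mm wide; open, the fingers measure 128 mm over their backs; the gripper's body (75 mm by 189 mm) begins 69 mm behind the grasp point.
Start: joints at [-75.579, 9.076, 91.501, -0, 79.423, -12.038], TCP at [0.256, -0.515, 0.215] pointing down, gripper open.
Joint ranges: [-166.64, 166.64], [-54.1, 131.32], [10.49, 154.53], [-73.88, 253.88], [9.74, 151.15], [-171.62, 171.62]. Speed limits (degrees/s): [147.25, 147.25, 180, 180, 180, 180].

### API

Orientations are given as [roll, pitch, yaw] about the fixed x, y, z axes, in that order (R = Rz(yaw) Ry(pitch) Rx(roll)).
In Python, from plant import env, cams, spotter, get_time, get_joints, get_dq, get_tau, get_eef_pos, get_tool_rot, get_wrist_force, get_ft_torque, get_grip_width, get_gripper_force gives the robot as it stands. The module is installed in compiled form; this text tells all that it offers. Calls block until the motion is done:
- env.move_ptp(position, orientation): joint-space move of the TCP to a pose.
- env.move_straight(position, orientation=None, velocity=0.15): straight line of the TCP; orientation=None keeps the orientation; velocity is the mean speed in m/s.
- env.movej(angles): joint-space move.
- env.set_gripper(opening, squeeze=None): finger opening in m; squeeze is the grip in N (None keeps the last); returns when the fingers have stopped.
- env.dwell(seconds).
- env.inverse_kinematics(position, orientation): joint angles nearest the present ones, or None.
- cams.camera(name): name is "scene" or "top" or "wrist"; returns the picture (480x640x3 uint8, red, green, blue); there is no depth.
- cams.calibration(name): a dict with "intrinsics" (3x3 intrinsics, pixels), "k1" (the pictures are not rectified: a ray, as slopes to the right and down, at radius r is drawn at 1 + k1 r^2 times it, then the intrinsics apply), "xyz" and "orientation" of the camera in the world. Camera axes: x right, y down, z forward; pixel columns grow to the right and rows downward; lengths in m; the calibration is good to about 2 mm. A picture is of the moment at which its call begins: read the wrist's pose just before it. calibration takes no time and is no camera call; for the wrist camera it gives the pose at the moment of the call.
A pose or a line that the arm cannot do raises env.Unreachable and nothing moves.
- env.job_done(): hands the job in; it is judged then, once.
Trained networks look in the newest picture that a camera, given by its name, has taken for a name from the list of things; names that differ only in an ending like _2 or _b are one class to them, and where a whole thing is asked for, a point or a joint stands for the part that bears it (a point fixed in the world has none). Each returns a list of dicts, best first, with "p" (0 to 1); they miss things now and then, are a little off and sometimes report something else, mostly with a low value. They report only what shows in the picture. A call takes as long as a camera call.
- spotter.boxes_of(label, camera): "pixel" ([column, row] in pixels, amid what is visible of it).
- spotter.spot_point(label, camera): "pixel" ([column, row] in pixels: a listed point, or the origin of a listed thing).
Readings, each from a call of its own:
- get_time(): time.
- get_joints(): joint angles.
- get_dq(): joint speeds.
- get_tau(): joint torques, N m.
- get_eef_pos(): TCP position.
- get_tool_rot(): TCP orientation.
- get_wrist_force(): force on the tool from outside, world axes, zero at the start.
- get_ft_torque(): the same for the moment, N m.
- get_grip_width(): finger opening in m.
- get_gripper_force(): force on a finger pad.
Only numpy, scipy, OpenCV 4.12 (cv2) and the standard library are available. Lean on these libraries where they do the work, as an engineer would, in place of code of your own. Each camera call takes 0.05 s, during which the arm holds its last target. There are 200 camera calls.

## Working session

There is one attempt and no reset: what is moved stays moved. The work goes in short steps, each a Python script; the robot and the scene stay as the last script left them, time stands still between calls to the robot, and variables do not carry over. Pictures are saved under pics/ and viewed, at most 14 in all, crops included, and the job is handed in when it is done.

```bash
mkdir -p pics; ls
python3 - <<'E'
from plant import *
import cv2
print(env.pinch_z,get_time(),get_eef_pos(),get_tool_rot(),get_grip_width())
for n in ("scene","top","wrist"):
    print(n,cams.calibration(n))
    cv2.imwrite(f"pics/{n}0.png",cams.camera(n)[:,:,::-1])
for n in ("scene","top"):
  for l in ["jar_red","jar_green","jar_blue","bay_red","bay_green","bay_blue","spice_jar_green","spice_jar_brown","porcelain_jar"]:
    print(n,l,[( [round(float(v)) for v in d["pixel"]],round(d["p"],2)) for d in spotter.spot_point(l,n)[:3]])
print(get_time())
E
```

```text
pics
0.0187 0.0 [ 0.25600643 -0.51416724  0.21362507] [-1.79896346e+02 -2.23141140e-02  2.64563195e+01] 0.09202027758512231
scene {'intrinsics': array([[523.99008856,   0.        , 321.76512825],
       [  0.        , 523.99008856, 232.9699498 ],
       [  0.        ,   0.        ,   1.        ]]), 'k1': -0.01675642117823043, 'xyz': array([-0.26637465,  0.51533856,  0.70839349]), 'orientation': array([-1.23142984e+02,  5.73719798e-02, -1.25175547e+02])}
top {'intrinsics': array([[456.12742922,   0.        , 324.63295558],
       [  0.        , 456.12742922, 247.25610492],
       [  0.        ,   0.        ,   1.        ]]), 'k1': -0.05258718840376314, 'xyz': array([ 0.45382699, -0.03371393,  0.95367978]), 'orientation': array([-175.23006543,   -0.94948661,  -88.9020329 ])}
wrist {'intrinsics': array([[336.11835727,   0.        , 323.30132066],
       [  0.        , 336.11835727, 239.41125367],
       [  0.        ,   0.        ,   1.        ]]), 'k1': -0.039212926252378884, 'xyz': array([ 0.31803817, -0.48192621,  0.38311698]), 'orientation': array([ 1.65509762e+02,  5.18269710e-02, -6.35045872e+01])}
scene jar_red []
scene jar_green [([336, 276], 0.59)]
scene jar_blue [([307, 248], 0.8)]
scene bay_red [([250, 330], 0.77), ([340, 276], 0.48)]
scene bay_green [([224, 303], 0.8)]
scene bay_blue [([202, 276], 0.67)]
scene spice_jar_green []
scene spice_jar_brown []
scene porcelain_jar []
top jar_red [([450, 295], 0.95)]
top jar_green [([320, 283], 0.68), ([324, 220], 0.64)]
top jar_blue [([325, 221], 0.6), ([200, 259], 0.48)]
top bay_red [([198, 302], 0.59)]
top bay_green [([202, 260], 0.8), ([202, 209], 0.71)]
top bay_blue [([201, 206], 0.79)]
top spice_jar_green [([394, 290], 0.79)]
top spice_jar_brown [([466, 220], 0.73)]
top porcelain_jar [([396, 222], 0.73)]
1.05
```

View pics/top0.png

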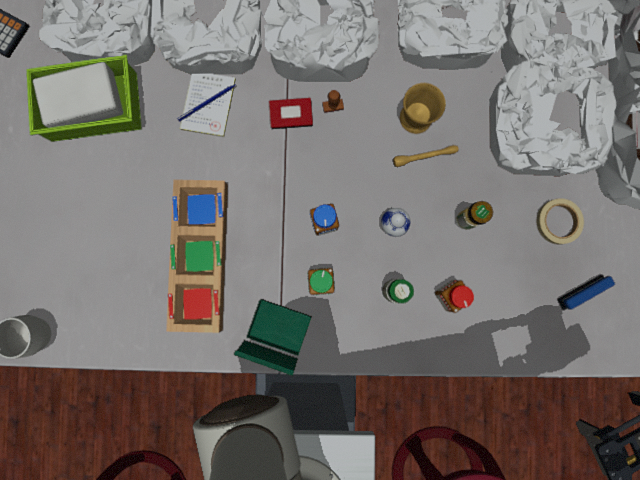

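View pics/scene0.png

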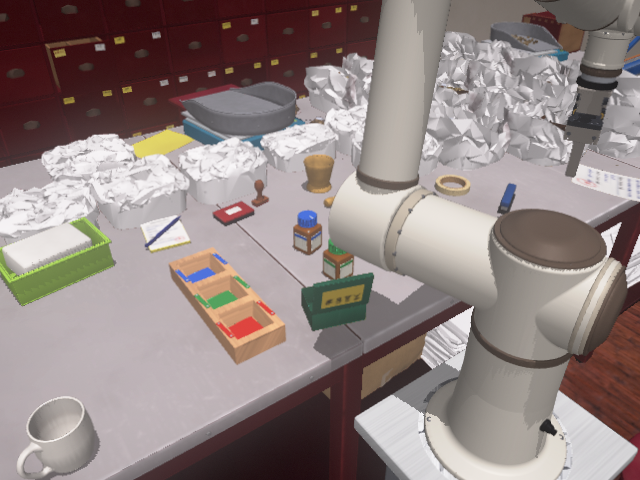

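Top view: rack with bays blue (202,208), green (199,256) and red (198,304). Jars blue (325,218), green (321,281) and red (460,296), with the round jars at (396,222), (400,291) and (480,213). Next: close wrist views of each jar and the rack.

```bash
cat > h.py <<'E'
from plant import *
import numpy as np, cv2, json
from scipy.spatial.transform import Rotation as Ro
def cal(n):
    c=cams.calibration(n); return dict(K=c["intrinsics"],k=np.array([c["k1"],0,0,0,0.]),t=c["xyz"],R=Ro.from_euler("xyz",c["orientation"],degrees=True).as_matrix())
def ray(c,px):
    p=cv2.undistortPoints(np.array(px,float).reshape(-1,1,2),c["K"],c["k"]).reshape(-1,2)
    d=np.c_[p,np.ones(len(p))]@c["R"].T; return d/np.linalg.norm(d,axis=1)[:,None]
def atz(c,px,z):
    d=ray(c,px); return c["t"]+d*((z-c["t"][2])/d[:,2])[:,None]
def proj(c,X):
    X=np.atleast_2d(X); return cv2.projectPoints((X-c["t"])@c["R"],np.zeros(3),np.zeros(3),c["K"],c["k"])[0].reshape(-1,2)
def tri(obs):
    A=sum(np.eye(3)-np.outer(d,d) for c,d in obs); b=sum((np.eye(3)-np.outer(d,d))@c["t"] for c,d in obs); return np.linalg.solve(A,b)
HUE=dict(red=(172,6),green=(50,85),blue=(100,125))
def mask(img,col):
    h,s,v=cv2.split(cv2.cvtColor(img,cv2.COLOR_RGB2HSV)); a,b=HUE[col]
    m=((h>=a)|(h<=b)) if a>b else ((h>=a)&(h<=b))
    return (m&(s>150)&(v>70)).astype(np.uint8)
def blob(img,col,near,r):
    """outline of the coloured blob nearest to a pixel"""
    m=cv2.morphologyEx(mask(img,col),cv2.MORPH_CLOSE,np.ones((5,5)))
    cs=[c for c in cv2.findContours(m,cv2.RETR_EXTERNAL,cv2.CHAIN_APPROX_NONE)[0] if cv2.contourArea(c)>60]
    if not cs: return None
    d=[np.hypot(*(c[:,0].mean(0)-near)) for c in cs]; i=int(np.argmin(d))
    return cs[i][:,0].astype(float) if d[i]<r else None
def shot(n,name=None):
    c=cal(n); i=cams.camera(n)
    if name: cv2.imwrite(f"pics/{name}.png",i[:,:,::-1])
    return c,i
E
python3 - <<'E'
from h import *
ct=cal("top"); ti=cv2.imread("pics/top0.png")[:,:,::-1].copy()
near=dict(red=(460,296),green=(321,281),blue=(325,218))
g={}
for k,p in near.items():
    b=blob(ti,k,np.array(p),25); px=cv2.minEnclosingCircle(b.astype(np.float32))[0]
    g[k]=(px,atz(ct,px,.088)[0]); print(k,px,g[k][1].round(3))
rk=atz(ct,[(202,208),(199,256),(198,304)],.012); print("bays",rk.round(3))
def view(tgt,name,z=.25):
    env.move_ptp([tgt[0]-.0,tgt[1],z],[180,0,0]); env.dwell(.2); return shot("wrist",name)
for k in ("red","green","blue"):
    c,i=view(g[k][1],"w_"+k)
    b=blob(i,k,proj(c,g[k][1])[0],80)
    if b is None: print(k,"none",proj(c,g[k][1])); continue
    (x,y),r=cv2.minEnclosingCircle(b.astype(np.float32))
    X=tri([(ct,ray(ct,g[k][0])[0]),(c,ray(c,(x,y))[0])]); print(k,(x,y,r),"tri",X.round(4),"at z",atz(c,[(x,y)],.09).round(4))
c,i=view(rk[1],"w_rack",.3); print("exp",proj(c,rk))
for l in ("red","green","blue"): print([(d["pixel"],d["p"]) for d in spotter.spot_point("bay_"+l,"wrist")[:2]])
np.save("cw.npy",{**{"rack":c}},allow_pickle=True)
print(get_time(),get_joints())
a=[cv2.imread(f"pics/w_{k}.png") for k in ("red","green","blue")]
print([x.shape for x in a])
E
```

```text
red (460.8832702636719, 296.5864562988281) [ 0.437 -0.308  0.088]
green (320.6666564941406, 280.5833435058594) [ 0.463 -0.04   0.088]
blue (324.5, 215.77272033691406) [ 0.587 -0.045  0.088]
bays [[0.61  0.21  0.012]
 [0.509 0.212 0.012]
 [0.411 0.21  0.012]]
red (325.65545654296875, 221.56301879882812, 22.6031436920166) tri [ 0.4373 -0.3106  0.0806] at z [[ 0.4393 -0.3105  0.09  ]]
green none [[323.23237257 223.78433331]]
blue (324.0, 221.14285278320312, 22.23309898376465) tri [ 0.5877 -0.0452  0.0828] at z [[ 0.5891 -0.0451  0.09  ]]
exp [[324.49770981 128.35252195]
 [323.09760452 205.04471524]
 [324.50193363 273.01316086]]
[([324.6, 272.2], 0.9)]
[([321.9, 202.3], 0.76)]
[([323.4, 132.1], 0.73)]
5.95 [ 9.95164549e+00  3.06971739e+00  8.84238506e+01 -2.99241097e-03
  8.85243795e+01  9.99995075e+01]
[(480, 640, 3), (480, 640, 3), (480, 640, 3)]
```

Run:
```python
import cv2,numpy as np
t=[cv2.resize(cv2.imread(f"pics/w_{k}.png")[170:275,250:400],(400,280),interpolation=cv2.INTER_CUBIC) for k in ("red","green","blue")]
r=cv2.resize(cv2.imread("pics/w_rack.png")[90:330,200:450],(400,280))
cv2.imwrite("pics/comp.png",np.vstack([np.hstack(t[:2]),np.hstack([t[2],r])]))
```

```text
(no output)
```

View pics/comp.png

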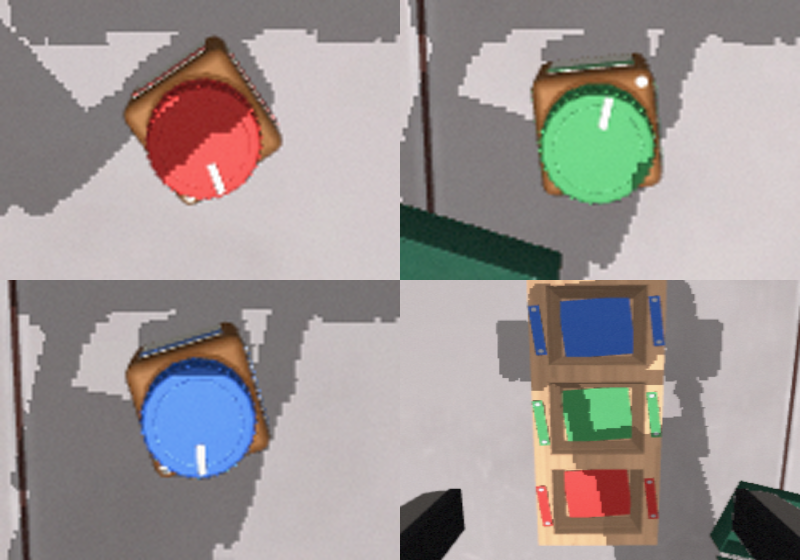

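Dot marks sit on the shoulder corners: green up-right of its bar, red and blue lower-left of theirs. So each lid needs a clockwise turn. I'll fit box silhouettes in the wrist and top pictures to get position, yaw and height.

```bash
cat > fit.py <<'E'
from h import *
from scipy.optimize import minimize
def sil(img,near,s0=70):
    s=cv2.cvtColor(img,cv2.COLOR_RGB2HSV)[:,:,1]
    m=(s>s0).astype(np.uint8); m=cv2.morphologyEx(m,cv2.MORPH_OPEN,np.ones((3,3)))
    n,L,st,ce=cv2.connectedComponentsWithStats(m)
    i=1+int(np.argmin([np.hypot(*(c-near)) if a>150 else 1e9 for c,a in zip(ce[1:],st[1:,4])]))
    return cv2.convexHull(cv2.findContours((L==i).astype(np.uint8),cv2.RETR_EXTERNAL,cv2.CHAIN_APPROX_NONE)[0][0])
a=np.linspace(0,2*np.pi,40,endpoint=False); ring=np.c_[np.cos(a),np.sin(a)]
def box(w,d,h): return np.array([[x*w/2,y*d/2,z] for x in(-1,1) for y in(-1,1) for z in(0,h)])
def rbox(w,h,r=.006):
    cs=np.array([[x*(w/2-r),y*(w/2-r)] for x in(-1,1) for y in(-1,1)])
    p=(cs[:,None]+r*ring[None,::4]).reshape(-1,2); return np.vstack([np.c_[p,np.full(len(p),z)] for z in(0,h)])
JAR=np.vstack([rbox(.05,.064)]+[np.c_[ring*.0215,np.full(40,z)] for z in(.07,.092)])
RACK=box(.306,.104,.042)
def fit(model,obs,x0,freez=True):
    S=4
    def fill(h):
        im=np.zeros((480*1,640*1),np.uint8); return h
    def cost(p):
        z=p[3] if freez else 0.
        R=Ro.from_euler("z",p[2]).as_matrix(); X=model@R.T+[p[0],p[1],z]; e=0
        for c,hull in obs:
            h=cv2.convexHull(proj(c,X).astype(np.float32)); hu=hull.astype(np.float32)
            A,B=cv2.contourArea(h),cv2.contourArea(hu); I=cv2.intersectConvexConvex(h,hu)[0]
            e+=(A+B-2*I)/B
        return e
    best=min((minimize(cost,[x0[0],x0[1],y]+([0.] if freez else []),method="Nelder-Mead",options=dict(initial_simplex=None,xatol=1e-5,fatol=1e-5,maxiter=800)) for y in x0[2]),key=lambda r:r.fun)
    return best.x,best.fun
E
python3 - <<'E'
from fit import *
ct=cal("top"); ti=cv2.imread("pics/top0.png")[:,:,::-1].copy()
cw=cal("wrist"); Rt=Ro.from_euler("xyz",get_tool_rot(),degrees=True).as_matrix(); tp=get_eef_pos()
rel=dict(t=Rt.T@(cw["t"]-tp),R=Rt.T@cw["R"]); R0=Ro.from_euler("xyz",[180,0,0],degrees=True).as_matrix()
def wc(p): return dict(cw,t=np.array(p)+R0@rel["t"],R=R0@rel["R"])
g=dict(red=[.437,-.308],green=[.463,-.04],blue=[.587,-.045]); out={}
ys=np.radians([-30,-10,10,30,50])
for k,p in g.items():
    c=wc([*p,.25]); wi=cv2.imread(f"pics/w_{k}.png")[:,:,::-1].copy()
    ow=(c,sil(wi,proj(c,[*p,.06])[0])); ot=(ct,sil(ti,proj(ct,[*p,.06])[0]))
    for o in ([ow],[ow,ot]):
        r,f=fit(JAR,o,[*p,ys],len(o)>1); print(k,r.round(4),np.degrees(r[2]).round(1),round(f,3))
    r1,_=fit(JAR,[ow],[*p,ys],False); out[k]=r1.tolist()
wi=cv2.imread("pics/w_rack.png")[:,:,::-1].copy(); p=[.51,.211]
ow=(cw,sil(wi,proj(cw,[*p,.03])[0])); ot=(ct,sil(ti,proj(ct,[*p,.03])[0]))
for o in ([ow],[ot],[ow,ot]):
    r,f=fit(RACK,o,[*p,np.radians([-5,5])],len(o)>1); print("rack",r.round(4),np.degrees(r[2]).round(1),round(f,3))
out["rack"]=r.tolist(); json.dump(out,open("poses.json","w"))
E
```

```text
red [ 0.4383 -0.3095  0.5646] 32.4 0.081
red [ 0.4374 -0.3098 -0.9901 -0.0036] -56.7 0.305
green [ 0.4626 -0.0392  0.1234] 7.1 0.069
green [ 0.4612 -0.0395  1.6456 -0.0074] 94.3 0.156
blue [ 0.5885 -0.0447  0.3129] 17.9 0.088
blue [ 0.5877 -0.0447  0.2857 -0.0054] 16.4 0.252
rack [0.5084 0.2126 0.0013] 0.1 0.011
rack [0.511  0.2126 0.0111] 0.6 0.028
rack [ 0.5094  0.2126  0.0032 -0.0023] 0.2 0.03
```

```bash
cat > act.py <<'E'
from h import *
P=json.load(open("poses.json")); RY=np.degrees(P["rack"][2])
OFF=dict(red=-.098,green=0.,blue=.098)
def bay(k): return np.array(P["rack"][:2])+OFF[k]*np.array([np.cos(P["rack"][2]),np.sin(P["rack"][2])])
def j6(x,y,yaw): return (90+np.degrees(np.arctan2(y,x))-yaw+180)%360-180
def carry(k):
    x,y,jy=P[k][:3]; jy=np.degrees(jy); b=bay(k)
    _,pick,place=min(((abs(j6(x,y,p))+abs(j6(*b,p+RY-jy+90*n)+35),p,p+RY-jy+90*n) for p in range(-180,180,5) for n in range(4)))
    env.set_gripper(.066,35)
    env.move_ptp([x,y,.17],[180,0,pick]); env.move_straight([x,y,.068],velocity=.15)
    env.set_gripper(0,35); print(k,"pick",pick,"place",place,"w",get_grip_width(),"z",get_eef_pos()[2])
    env.move_straight([x,y,.21],velocity=.3); print("w",get_grip_width(),"F",get_wrist_force().round(1))
    env.move_ptp([*b,.19],[180,0,place]); env.move_straight([*b,.11],velocity=.2); env.dwell(.1); f0=get_wrist_force()[2]
    for z in (.095,.088,.0845,.083,.082,.081,.080):
        env.move_straight([*b,z],velocity=.06); f=get_wrist_force()[2]-f0
        if f>6: break
    print("down",get_eef_pos().round(4),"dF",round(f,1),"w",get_grip_width(),"t",get_time())
    return b,place
def screw(b,yaw,z=.081):
    env.set_gripper(.058); env.move_straight([*b,z],velocity=.1); env.set_gripper(0,45); env.dwell(.1); t0=get_ft_torque()[2]; log=[]
    for d in range(4,88,4):
        env.move_ptp([*b,z],[180,0,yaw-d]); t=get_ft_torque()[2]-t0; log.append(round(float(t),2))
        if abs(t)>.4: break
    print("turned",d,log,"yaw",get_tool_rot()[2],"w",get_grip_width(),"t",get_time())
E
python3 - <<'E'
from act import *
b,y=carry("red"); print(b)
shot("top","top1"); shot("scene","scene1")
E
```

```text
red pick 55 place 112.83161822174893 w 0.042176670658660764 z 0.068627249159319
w 0.04198122301742823 F [-0.4  0.4 -3.6]
down [0.4118 0.2124 0.0805] dF 5.5 w 0.042029576162128345 t 14.8667
[0.41135387 0.2123334 ]
```

Run:
```python
from act import *
screw(bay("red"),112.83)
b=bay("red")
env.set_gripper(.066); env.move_straight([*b,.2],velocity=.25)
env.move_ptp([*b,.22],[180,0,0]); env.dwell(.15)
c,i=shot("wrist"); px=proj(c,[*b,.09])[0].astype(int); print(px,get_time())
cv2.imwrite("pics/r_red.png",cv2.resize(i[px[1]-60:px[1]+60,px[0]-80:px[0]+80,::-1],(640,480),interpolation=cv2.INTER_CUBIC))
```

```text
turned 52 [-0.06, -0.11, -0.1, -0.1, -0.09, -0.09, -0.12, -0.1, -0.09, -0.07, -0.09, -0.02, 0.46] yaw 61.06718889999182 w 0.041934755917007356 t 19.375
[324 230] 21.725
```

View pics/r_red.png

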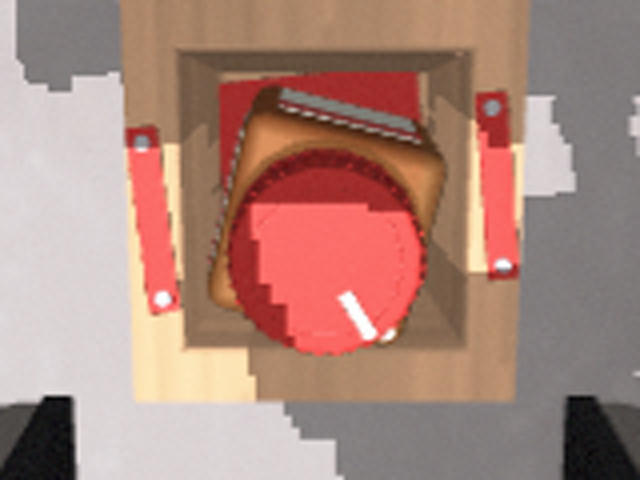

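Red lid: the bar (345,293)→(375,340) points at the dot (388,335), so it is tight. The jar sits in the pocket, turned about 14°. Next: green.

```bash
cat >> act.py <<'E'
def leave(k):
    b=bay(k); env.set_gripper(.066); env.move_straight([*b,.2],velocity=.25)
    env.move_ptp([*b,.22],[180,0,0]); env.dwell(.15)
    c,i=shot("wrist","r0_"+k); px=proj(c,[*b,.09])[0].astype(int); print(px,get_time())
    cv2.imwrite(f"pics/r_{k}.png",cv2.resize(i[px[1]-60:px[1]+60,px[0]-80:px[0]+80,::-1],(640,480),interpolation=cv2.INTER_CUBIC))
E
python3 - <<'E'
from act import *
b,y=carry("green"); screw(b,y); leave("green")
E
```

```text
green pick 65 place 148.11135573111147 w 0.04230109350682398 z 0.06856390607653437
w 0.041721958834091154 F [-0.3  0.  -2.5]
down [0.5097 0.2128 0.0805] dF 3.8 w 0.04217635258574417 t 28.9583
turned 44 [-0.01, 0.08, 0.01, 0.06, 0.07, 0.06, 0.06, 0.1, 0.14, 0.09, 0.57] yaw 104.3390263650768 w 0.04179965752320955 t 32.8667
[324 230] 35.825
```

View pics/r_green.png

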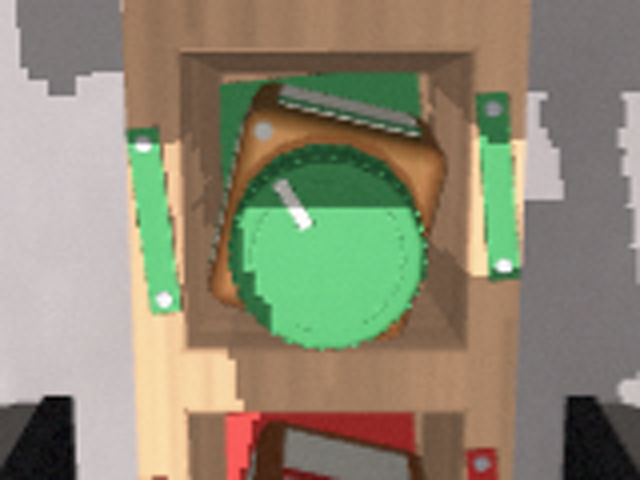

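Run:
```python
from act import *
c=cal("wrist"); f=lambda u,v:(324-80+u/4,230-60+v/4)
for n,ctr,b0,b1,dot in (("green",(328,250),(278,182),(305,228),(263,130)),):
    C=atz(c,[f(*ctr)],.104)[0]; B=atz(c,[f(*b0),f(*b1)],.104); D=atz(c,[f(*dot)],.077)[0]
    a=lambda v:np.degrees(np.arctan2(v[1],v[0])).round(1)
    print(n,C.round(4),"bar",a(B[0]-B[1]),a((B[0]+B[1])/2-C),"dot",a(D-C),D.round(4),"lid",a((B[0]+B[1])/2-C)-a(D-C))
b,y=carry("blue"); screw(b,y); leave("blue")
```

```text
green [0.5111 0.2113 0.104 ] bar 29.8 38.4 dot 33.9 [0.5334 0.2263 0.077 ] lid 4.5
blue pick 75 place 147.2546464295977 w 0.0421379035185545 z 0.06861618016571373
w 0.042302920091741 F [-0.3  1.  -2.8]
down [0.6077 0.2129 0.0807] dF 5.2 w 0.04237151053164896 t 43.125
turned 52 [-0.05, -0.02, 0.02, -0.02, -0.02, -0.04, -0.03, -0.03, -0.02, -0.02, -0.05, 0.04, 0.76] yaw 95.50572613894143 w 0.04185219249275073 t 47.5333
[324 230] 50.3667
```

View pics/r_blue.png

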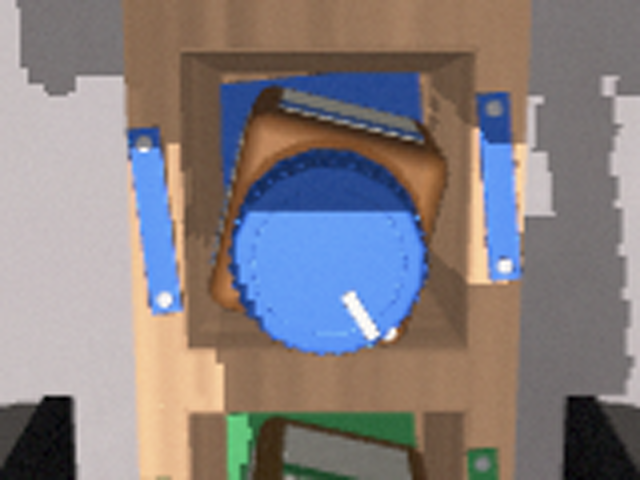

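Blue bar points at its dot (390,333). Moving the arm clear for a final overall check.

Run:
```python
from h import *
env.move_ptp([.45,-.25,.3],[180,0,60]); env.dwell(.2)
c,s=shot("scene"); _,t=shot("top")
P=json.load(open("poses.json"))["rack"]
for k,o in (("red",-.098),("green",0),("blue",.098)):
    for ct,im in ((c,s),(cal("top"),t)):
        q=proj(ct,[P[0]+o,P[1],.093])[0]; b=blob(im,k,q,25); print(k,q.round(1),None if b is None else np.array(cv2.minEnclosingCircle(b.astype(np.float32))[0]).round(1))
a=cv2.resize(s[230:390,140:340,::-1],(500,400)); b=t[170:345,160:490,::-1]; b=cv2.resize(b,(300,159))
o=np.zeros((400,800,3),np.uint8); o[:,:500]=a; o[:159,500:]=b; cv2.imwrite("pics/fin.png",o)
```

```text
red [243.  297.8] [253. 302.]
red [185.3 305.3] [182.2 305.7]
green [219.  270.9] None
green [187.4 253.2] [187.  257.5]
blue [198.1 247.4] [197.5 243.5]
blue [189.8 202. ] [185.8 206.2]
```

View pics/fin.png

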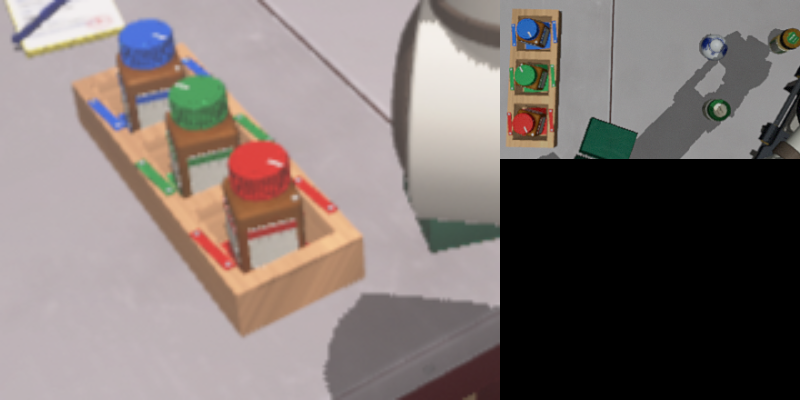

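All three jars stand upright and fully down in their bays, and the round jars are where they were.

```bash
python3 -c "
from plant import *
print(get_time(), env.job_done())"
```

```text
the job is handed in; nothing more can be done
52.4667 None
```

All three square jars stand upright and fully down in the bays of their lid colours, each lid screwed clockwise to its stop with its bar on the dot; the round jars were left standing, and I handed the job in at 52.5 s of the 93 s allowed.

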